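Shut and bolt the blade box

ROBOT

A 6-joint arm with a two-finger parallel gripper is mounted at the origin on a cart in front of the work surface, level with it; the furniture and walls round the work are solid. World frame = base frame: x ahead of the robot, y to its left, z up, the work surface at z = 0. Lengths are in m, angles in degrees, forces in N, time in s.
With the tool pointing down it reaches from about 0.4 to 0.825 m from the base axis. Payload 7 kg.
Tool frame: the origin (TCP) lies midway between the tips of the shut fingers; the grasp point (between the pads) lies 19 mm behind it; z points along the fingers, y is the line along which they close (so a half turn about z gives the same grasp; the last joint's range is limited). The gripper opens to 88 mm and grips with 3 to 60 N. Pads are 19 mm wide; open, the fingers measure 130 mm over their backs; the gripper's body (78 mm by 193 mm) begins 47 mm behind the grasp point.
Start: joints at [-58.207, 20.546, 0.682, 0, -70.136, -16.507], TCP at [0.178, -0.651, 0.206] pointing down, gripper open.
Joint ranges: [-176.03, 176.03], [-82.01, 121.73], [-58.28, 71.71], [-173.87, 95.51], [-174.79, -0.11], [-173.66, 173.66]. Speed limits (degrees/s): [136.94, 136.94, 172.46, 180, 180, 180].

INTERFACE

Orientations are given as [roll, pitch, yaw] about the fixed x, y, z axes, in that order (R = Rz(yaw) Ry(pitch) Rx(roll)).
In Python, from plant import ctrl gives the robot as it stands. The module is installed in compiled form; this text tells all that it offers.
- The arm moves only by the tool send_rows, never from a script. Its argument "plan" is a list that holds one entry, the list of rows, each a list of 6 numbers: the shift along the tool's x, y, z in a scale on which 1.0 is 80 cm, then the turn, a rotation vector about the tool's x, y, z in fractions of the full range, 1 being 180 degrees. A call has 1 to 8 rows; each row is the pose to reach, as a shift and turn from the pose commanded when the call began, along the tool's axes at that moment; what a row does not reach only later rows make up. A row lasts 1/12 s, in which the tool goes at most 41.7 mm and 7.16 degrees, less where a joint would pass 70% of its speed; a pose out of reach is approached as far as the arm can. A shift or turn number past 1, either way, is cut back to 1. A call with a gripper value outside its range is refused whole. "fingers" is the opening, from 0 (shut) to 1 (fully open), set as the call begins (left out, the last holds). The fingers move at their own pace and stop on an object; the grip force is fixed at half the most. Time passes only in rows, so rows that repeat a pose let the fingers close. It gives the time, the measured TCP pose, the force, the opening and the grip force at its end, in the units of the state.
- ctrl.get_obs(): the state, without advancing time (a new reading comes with each control period).
- ctrl.snapshot(name): name is "scene" or "top"; returns a dict with "img" (420x560x3 uint8, red, green, blue), "K" (3x3 intrinsics, pixels), "pose" (4x4, takes a point from camera to world coordinates). Camera axes: x right, y down, z forward; pixel columns grow to the right and rows downward; lengths in m; the calibration is good to about 2 mm. A picture is of the moment at which its call begins. There is no depth.
- ctrl.close_job(): hands the job in; it is judged then, once.
The state is a dict: "clock": time; "joint_pos": joint angles; "qvel": joint speeds; "tau": joint torques, N m; "tool_pos": TCP position; "orientation": TCP orientation; "force": force on the tool from outside, world axes, zero at the start; "moment": the same for the moment, N m; "opening": finger opening in m; "gripper_force": force on a finger pad.
Only numpy, scipy, OpenCV 4.12 (cv2) and the standard library are available. Lean on these libraries where they do the work, as an engineer would, in place of code of your own. Each camera call takes 0.05 s, during which the arm holds its last target. There are 200 camera calls.

TASK

With a fingertip, push the sliding lid of the steel blade box fully shut. Then hold the box's spring safety catch down with one fingertip while the other pushes the bolt all the way home across the lid's edge, and let go so that the catch springs back up behind the bolt. Nothing needs to be gripped or picked up; leave the salt shaker, the spice jar and the ramekin where they stand.

Things in the scene. Friction and masses are not known exactly. Their poses are not given: they have to be found in the camera images.
- blade_box: Steel box for slicer discs, fixed to the worktop, 210 (x) x 220 (y) mm, flat deck on top at z = 60 mm. Origin: centre of its underside; x is the way its bolt slides home, y the way its lid slides shut (roughly away from the robot). Offsets below are mm in this frame. On the deck the bolt lies along y = -65, the catch pad beside it along y = -5, the lid at x > -15.
- lid (a joint): Sliding lid: plate with top at z = 68, x -15 to 100, y -54 to 105 when shut. 0 = fully shut (on a stop), grows to 0.06 m as it slides open towards -y; starts 20 to 50 mm open; about 1.5 N of friction, stays where left. Unless within about 2 mm of shut it stands in the bolt's way.
- lid_face (a point): Middle of the upright push face of the step on the lid. The face looks to -y, spans x -5 to 90 and z 68 to 86; behind it (+y) the step slopes down over 104 mm, too wide to grip. Push it to +y. The point is at x = 42.5, z = 78, and y = -5 with the lid shut; it moves with the lid.
- bolt (a joint): Flat bolt that slides along +x; 0 = drawn back (start), 0.035 m = home, its tip then behind the -y edge of the shut lid. About 2 N of friction, no spring. The catch's tooth blocks it (1.5 mm of play) unless the catch is down by at least 8 mm; the tooth rises again behind the bolt once that is past 0.0335 m.
- lug_back (a point): Centre of the rear face (looking to -x, pushed to +x) of the bolt's upright lug. Lug: 8 mm thick in x, 24 wide in y, top at z = 96. The point is at z = 85, y = -65, x = -69 drawn back and -34 home; it moves with the bolt. The bolt's bar (16 wide, top z = 68, reaching 26 mm behind the lug) and its guide strap (top z = 72) lie lower.
- catch (a joint): Spring safety catch, pressed straight down: 0 = up, 0.010 m = down on its stop. The spring takes 3 N at the start and 8 N at the stop, and lifts the catch again when let go.
- catch_top (a point): Centre of the top of the catch's ribbed press pad, 78 mm long in x (-100 to -22), 26 wide in y (-18 to 8); top at z = 84 when up, 74 fully down. A fingertip can hold it down and slide along it. Its middle line runs 60 mm to the +y side of the bolt's lug, and it is long enough for the finger to travel with the bolt.
- bolt_home (a point): Point on the box where lug_back comes when the bolt is home. Mind the room round the work: an overhead shelf runs along y behind it, front edge at world x = 0.60, underside about 0.46 m above the worktop, so keep wrist and forearm on the robot's side of it.
- salt: Glass salt shaker, 45 mm wide, 86 mm tall, standing loose near the box. Origin: centre of its underside.
- spice_jar: Spice jar with dark cap, 41 mm diameter, 105 mm tall, standing loose near the box. Origin: centre of its underside.
- ramekin: White ramekin, 84 mm diameter, 42 mm tall, standing loose near the box. Origin: centre of its underside.
Things that resemble listed ones, but are neither listed nor needed, are in the scene too. Leave any red look-alike of the salt alone.

How it is judged:
By the outcome, as a careful person would: the job done as asked, in the order asked, and still so for the second after the job is handed in, with the robot touching nothing.
It also fails if it takes over 64 s, if anything falls off the work surface, if the arm or the gripper's body presses on something with over 40 N, if the wrist force passes 120 N, or if a joint passes its speed limit or range.

## Working session

There is one attempt and no reset: what is moved stays moved. The work goes in short steps, Python scripts to look and compute and a tool call to move; the robot and the scene stay as the last step left them, time stands still between calls to the robot, and variables do not carry over. Pictures are saved under pics/ and viewed, at most 10 in all, crops included, and the job is handed in when it is done.

Besides the shell and the picture viewer there is one more tool, called after "Emit:" as name(argument=value, ...), one argument or row to a line, values as JSON. send_rows: Moves the arm, as the interface text tells. Its arguments: {"type":"object","properties":{"plan":{"type":"array","items":{"type":"array","items":{"type":"array","items":{"type":"number"}}}},"fingers":{"type":"number"}},"required":["plan"]}

```bash
mkdir -p pics
python3 - <<'E'
from plant import ctrl
import cv2,numpy as np
for n in("scene","top"):
    s=ctrl.snapshot(n); cv2.imwrite(f"pics/{n}0.png",s["img"][:,:,::-1]); np.savez(f"{n}0.npz",**s); print(n,s["K"].round(1).tolist(),s["pose"].round(3).tolist())
o=ctrl.get_obs(); print({k:np.round(v,3).tolist() for k,v in o.items()})
E
```

```text
scene [[491.9, 0.0, 281.3], [0.0, 491.9, 200.0], [0.0, 0.0, 1.0]] [[-0.636, -0.551, 0.54, -0.087], [-0.771, 0.448, -0.452, 0.676], [0.008, -0.704, -0.71, 0.93], [0.0, 0.0, 0.0, 1.0]]
top [[525.6, 0.0, 275.6], [0.0, 525.6, 215.6], [0.0, 0.0, 1.0]] [[-0.003, -0.98, 0.199, 0.273], [-1.0, 0.004, 0.004, 0.123], [-0.005, -0.199, -0.98, 1.432], [0.0, 0.0, 0.0, 1.0]]
{'clock': 0.1, 'joint_pos': [-58.206, 20.586, 0.639, -0.017, -70.137, -16.508], 'qvel': [0.028, -0.154, 0.096, 0.186, -0.043, 0.067], 'tau': [-0.001, -58.416, 29.375, 7.016, 0.01, -0.0], 'tool_pos': [0.178, -0.651, 0.206], 'orientation': [179.915, -0.008, -164.72], 'force': [-1.196, 0.144, 0.553], 'moment': [-0.011, 0.049, 0.011], 'gripper_force': 0.0, 'opening': 0.088}
```

View pics/scene0.png

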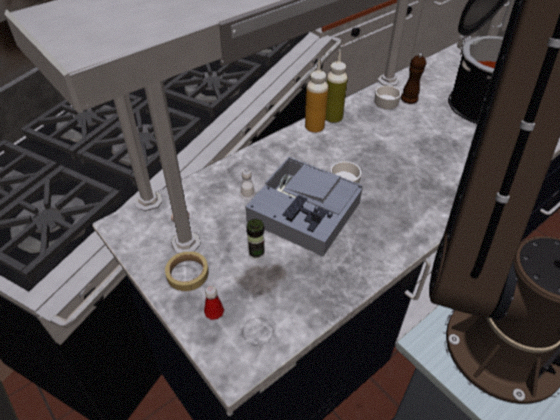

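View pics/top0.png

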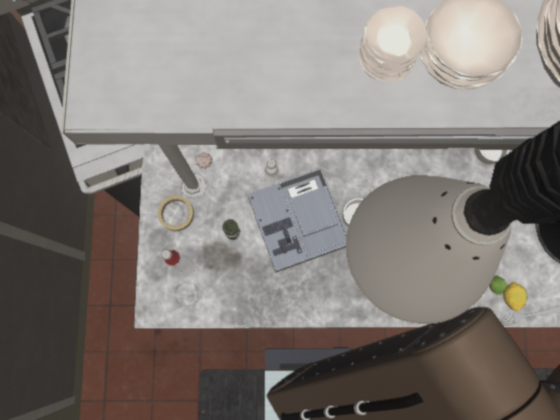

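The scene view shows the box at about (305,205) with a dark catch and bolt at (310,212). The spice jar is at (256,238), the salt at (247,185), the ramekin at (346,172) and the red look-alike at (213,303). The top view shows the box at (298,222), the salt at (271,168), the jar at (231,229) and the ramekin at (353,210).

Run:
```python
import cv2,numpy as np
a=cv2.imread("pics/scene0.png")[150:265,235:375]; b=cv2.imread("pics/top0.png")[162:277,240:355]
c=[cv2.resize(i,None,fx=5.0,fy=5.0,interpolation=cv2.INTER_CUBIC) for i in(a,b)]
cv2.imwrite("pics/cs.png",c[0]);cv2.imwrite("pics/ct.png",c[1])
```

```text
(no output)
```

View pics/cs.png

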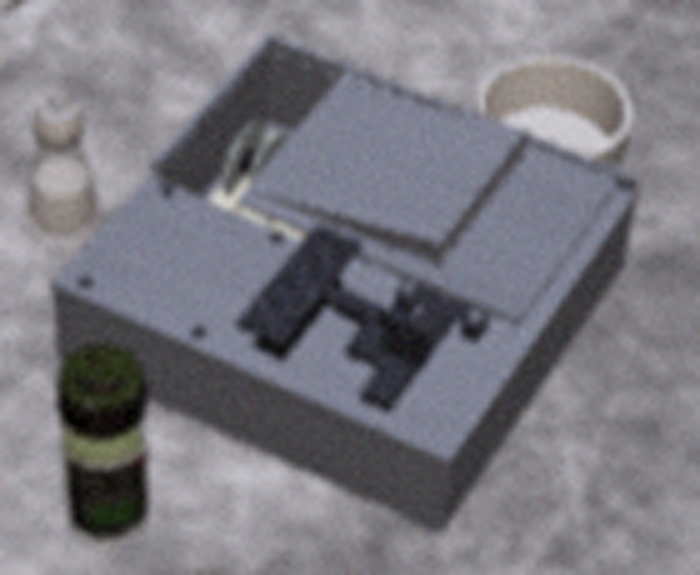

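View pics/ct.png

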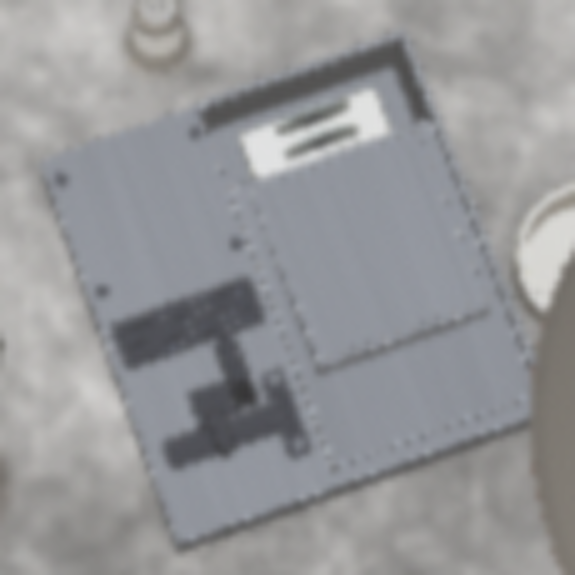

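The crops give the deck corners. In the scene crop they are (55,285), (270,38), (635,185) and (450,460). In the top crop they are (48,163), (403,42) and (180,545). The lug is near (395,325) in the scene crop and (240,385) in the top crop, the catch pad near (300,285) and (190,322), and the lid's push face runs from (440,258) to (525,140) and from (320,370) to (490,310).

```bash
cat > h.py <<'E'
import numpy as np,cv2
S={n:np.load(f"{n}0.npz") for n in("scene","top")}
def ray(n,uv,z):
    s=S[n];d=s["pose"][:3,:3]@np.linalg.inv(s["K"])@np.array([*uv,1.]);p=s["pose"][:3,3]
    return p+d*(z-p[2])/d[2]
def proj(n,P):
    s=S[n];q=s["pose"][:3,:3].T@(P-s["pose"][:3,3]);q=s["K"]@q;return q[:2]/q[2]
off={"scene":(235,150),"top":(240,162)}
def cr(n,u,v,z): return ray(n,(off[n][0]+(u+.5)/5-.5,off[n][1]+(v+.5)/5-.5),z)
E
python3 - <<'E'
from h import *
def fit(A,B):
    a=A-A.mean(0);b=B-B.mean(0);th=np.arctan2((a[:,0]*b[:,1]-a[:,1]*b[:,0]).sum(),(a*b).sum())
    R=np.array([[np.cos(th),-np.sin(th)],[np.sin(th),np.cos(th)]]);t=B.mean(0)-R@A.mean(0);return th,R,t
C={"scene":[(55,285),(270,38),(635,185),(450,460)],"top":[(48,163),(403,42),(180,545)]}
M={"scene":[(-105,110),(105,110),(105,-110),(-105,-110)],"top":[(-105,110),(105,110),(-105,-110)]}
for n in C:
    B=np.array([cr(n,*c,.06)[:2] for c in C[n]]);A=np.array(M[n])/1e3
    th,R,t=fit(A,B);print(n,np.degrees(th),t,((A@R.T+t-B)*1e3).round(1).tolist())
    loc=lambda u,v,z:((R.T@(cr(n,u,v,z)[:2]-t))*1e3).round(1)
    if n=="scene": print("face",loc(440,250,.086),loc(525,138,.086)); print("padcorners",[loc(*p,.084) for p in[(240,322),(272,345),(358,240),(310,228)]])
    else: print("face",loc(320,370,.068),loc(490,310,.068)); print("pad",[loc(*p,.084) for p in[(113,325),(127,368),(265,318),(248,278)]])
    for nm,px,z in [("jar",(103,365),.105),("salt",(60,105),.086)] if n=="scene" else [("salt",(157,5),.086)]:
        w=cr(n,*px,z);print(nm,w,loc(*px,z))
E
```

```text
scene -70.03308606491042 [0.54778633 0.06685673] [[3.0, -1.3], [-1.9, 4.0], [-1.8, -0.5], [0.7, -2.2]]
face [-12.2 -54. ] [ 81.5 -54.4]
padcorners [array([-101.5,    5.8]), array([-106.5,  -14.4]), array([-24.8, -15.8]), array([-29.5,   8.3])]
jar [0.52214484 0.24192591 0.105     ] [-173.3   35.7]
salt [0.69304672 0.13984539 0.086     ] [-19.  161.5]
top -70.7365479226451 [0.54075499 0.06732008] [[-0.1, 2.9], [2.6, -3.4], [-2.5, 0.5]]
face [ -4.  -46.5] [ 91.5 -46.3]
pad [array([-99.1,   9.6]), array([-99.7, -14.2]), array([-23.2, -13.3]), array([-24.4,   9.6])]
salt [0.69012394 0.14080106 0.086     ] [-20.1 165.2]
```

```bash
cat >> h.py <<'E'
from scipy.spatial.transform import Rotation as Ro
T=np.array([.544,.067]);YAW=-70.4
a=np.radians(YAW);R2=np.array([[np.cos(a),-np.sin(a)],[np.sin(a),np.cos(a)]])
def goal(x,y,z): return np.array([*(T+R2@np.array([x,y])/1e3),z/1e3])
def delta(o,g,yaw=YAW,Rc=None):
    Rc=Ro.from_euler("xyz",o["orientation"],degrees=True); Rg=Ro.from_euler("xyz",[180,0,yaw],degrees=True)
    return (Rc.inv().apply(g-np.array(o["tool_pos"]))*100).round(2),(Rc.inv()*Rg).as_rotvec(degrees=True).round(2)
def box(o):
    p=np.array(o["tool_pos"]);return np.r_[R2.T@(p[:2]-T)*1e3,p[2]*1e3].round(1)
E
python3 - <<'E'
from h import *
from plant import ctrl
o=ctrl.get_obs()
for n,l in {"scene":dict(bottle=(316,130),bottle2=(335,120),mill=(410,101),pot=(470,110),ramR=(361,178)),"top":dict(ram=(353,210))}.items():
    for k,v in l.items(): print(k,ray(n,v,0).round(3))
print("start",box(o)); g=goal(42.5,-115,200);print(g,delta(o,g)); g[2]=.33;print(delta(o,g))
E
```

```text
bottle [ 0.788 -0.195  0.   ]
bottle2 [ 0.789 -0.277  0.   ]
mill [ 0.708 -0.546  0.   ]
pot [ 0.551 -0.659  0.   ]
ramR [ 0.547 -0.144  0.   ]
ram [ 0.578 -0.086  0.   ]
start [ 553.2 -585.7  205.5]
[ 0.44992008 -0.01161437  0.2       ] (array([-43.09,  54.47,   0.63]), array([ 7.000e-02,  6.000e-02, -9.432e+01]))
(array([-43.09,  54.49, -12.37]), array([ 7.000e-02,  6.000e-02, -9.432e+01]))
```

Careful with the scale: shifts go in shares of 80 cm and turns go in shares of 180 degrees. That gives: 28 cm is 0.35, 25 cm is 0.3125, -56 degrees is -0.3111.

Emit:
send_rows(
  plan=[
    [[-0.05,0.0625,-0.0625,0,0,-0.0389],[-0.0875,0.1,-0.075,0,0,-0.0778],[-0.125,0.15,-0.0875,0,0,-0.1167],[-0.1625,0.2,-0.0875,0,0,-0.1556],[-0.1875,0.2375,-0.0875,0,0,-0.1944],[-0.225,0.275,-0.0875,0,0,-0.2333],[-0.25,0.3125,-0.0875,0,0,-0.2722],[-0.275,0.35,-0.0875,0,0,-0.3111]],
  ],
  fingers=0.44,
)

```text
clock: 0.77
tool_pos: [0.3031, -0.3571, 0.2757]
orientation: [-180.0, 0.0, -108.4]
force: [0.7, 0.8, 0.8]
opening: 0.0414
gripper_force: 0.0
```

```bash
cat > d.py <<'E'
import sys
from h import *
from plant import ctrl
o=ctrl.get_obs();x=list(map(float,sys.argv[1:4]))
print(round(o["clock"],2),"box",box(o),"F",np.round(o["force"],1),"op",round(o["opening"],4),"ori",np.round(o["orientation"],2),"q",np.round(o["joint_pos"],0))
print(delta(o,goal(*x)))
E
python3 d.py 42.5 -115 200
```

```text
0.77 box [ 318.7 -369.2  275.7] F [0.7 0.8 0.8] op 0.0414 ori [-1.7999e+02  1.0000e-02 -1.0838e+02] q [-26.  -2. -18.  -0. -74.   7.]
(array([-37.41,  -3.03,   7.57]), array([-1.000e-02,  0.000e+00, -3.798e+01]))
```

In the tool's units: -32 cm is -0.4, -28 cm is -0.35, -38 degrees is -0.2111.

Emit:
send_rows(
  plan=[
    [[-0.05,-0.0038,0,0,0,-0.0333],[-0.1,-0.0075,0,0,0,-0.0667],[-0.15,-0.0125,0,0,0,-0.1],[-0.2,-0.0175,0,0,0,-0.1333],[-0.25,-0.0213,0,0,0,-0.1667],[-0.3,-0.025,0,0,0,-0.2],[-0.35,-0.0288,0,0,0,-0.2111],[-0.4,-0.0325,0.0125,0,0,-0.2111]],
  ],
)

```text
clock: 1.43
tool_pos: [0.4313, -0.0621, 0.2674]
orientation: [-179.8, -0.0, -70.5]
force: [1.6, -0.5, 0.1]
opening: 0.0388
gripper_force: 0.0
```

```bash
python3 d.py 42.5 -115 120
```

```text
1.43 box [  83.8 -149.5  267.4] F [ 1.6 -0.5  0.1] op 0.0388 ori [-1.798e+02 -4.000e-02 -7.053e+01] q [ 18.  -5. -22.   0. -73.   1.]
(array([-4.15, -3.39, 14.75]), array([-0.2 , -0.04, -0.13]))
```

In the tool's units: 14.8 cm is 0.185, 13 cm is 0.1625.

Emit:
send_rows(
  plan=[
    [[-0.025,-0.0188,0.0438,0,0,0],[-0.05,-0.0425,0.0875,0,0,0],[-0.0525,-0.0425,0.125,0,0,0],[-0.0525,-0.0425,0.1625,0,0,0],[-0.0525,-0.0425,0.185,0,0,0],[-0.0525,-0.0425,0.185,0,0,0]],
  ],
)

```text
clock: 1.93
tool_pos: [0.4453, -0.0139, 0.1139]
orientation: [179.6, 0.0, -70.7]
force: [-0.7, -0.9, 0.6]
opening: 0.0383
gripper_force: 0.0
```

```bash
python3 d.py 42.5 -115 76
python3 - <<'E'
from plant import ctrl
import cv2
s=ctrl.snapshot("scene")["img"][110:270,220:420,::-1]
cv2.imwrite("pics/s1.png",cv2.resize(s,None,fx=3.6,fy=3.6,interpolation=cv2.INTER_CUBIC))
E
```

```text
1.93 box [  43.1 -120.1  113.9] F [-0.7 -0.9  0.6] op 0.0383 ori [ 1.7956e+02  3.0000e-02 -7.0720e+01] q [ 24.   4. -34.  -0. -52.  -4.]
(array([-0.06, -0.54,  3.78]), array([ 0.44,  0.03, -0.32]))
```

View pics/s1.png

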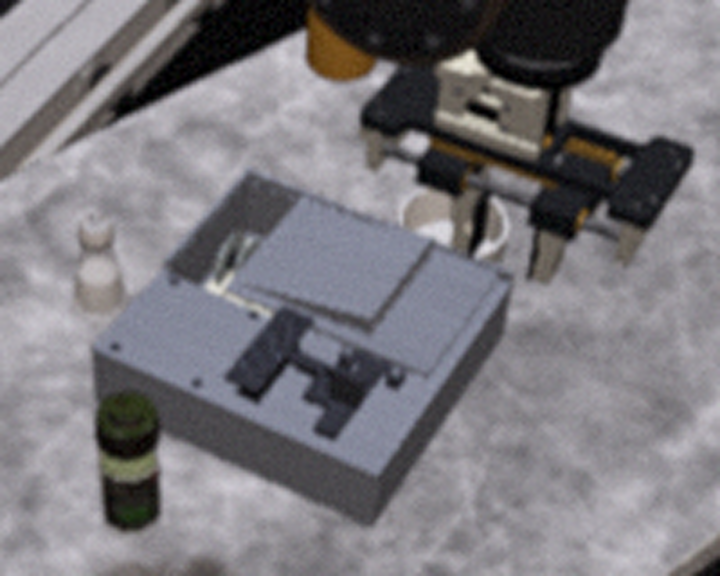

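The fingers hang near the lid's −y side, with tips at crop (465,255) and (543,280). I'll check the estimated box position against the known tip positions.

Run:
```python
from h import *
for y in(-90,-150):
    print((proj("scene",goal(43,y,114))-(220,110))*3.6)
```

```text
[461.06352139 266.62198456]
[543.53302345 299.13717507]
```

```bash
python3 d.py 42.5 -115 76;python3 - <<'E'
from h import *
for y in(-86,-146):
    print((proj("scene",goal(43,y,120))-(220,110))*3.6)
E
```

```text
1.98 box [  43.5 -118.5  116.3] F [ 0.2 -0.1  1. ] op 0.0385 ori [ 1.7973e+02 -1.0000e-02 -7.0700e+01] q [ 24.   4. -34.  -0. -52.  -4.]
(array([-0.1 , -0.37,  4.02]), array([ 0.27, -0.01, -0.3 ]))
[456.58173728 257.97772676]
[539.16942208 290.41317452]
```

In the tool's units: 3.8 cm is 0.0475, 3.5 cm is 0.0438.

Emit:
send_rows(
  plan=[
    [[0,0,0.025,0,0,0],[0,0,0.0438,0,0,0],[0,0,0.0475,0,0,0],[0,0,0.0475,0,0,0],[0,0,0.0475,0,0,0],[0,0,0.0475,0,0,0]],
  ],
)

```text
clock: 2.48
tool_pos: [0.4495, -0.0131, 0.0812]
orientation: [-179.9, -0.0, -70.7]
force: [0.5, -0.1, -0.4]
opening: 0.0385
gripper_force: 0.0
```

```bash
python3 d.py 42.5 -90 76
```

```text
2.48 box [  43.7 -115.9   81.2] F [ 0.5 -0.1 -0.4] op 0.0385 ori [-1.7987e+02 -1.0000e-02 -7.0710e+01] q [ 24.   6. -37.   0. -47.  -4.]
(array([-0.13, -2.59,  0.53]), array([-0.13, -0.01, -0.31]))
```

In the tool's units: -5.6 cm is -0.07, -5.2 cm is -0.065.

Emit:
send_rows(
  plan=[
    [[0,0,0.0063,0,0,0],[0,-0.0125,0.0063,0,0,0],[0,-0.025,0.0063,0,0,0],[0,-0.035,0.0063,0,0,0],[0,-0.045,0.0063,0,0,0],[0,-0.055,0.0063,0,0,0],[0,-0.065,0.0063,0,0,0],[0,-0.07,0.0063,0,0,0]],
  ],
)

```text
clock: 3.15
tool_pos: [0.5026, 0.0056, 0.0746]
orientation: [-180.0, -0.0, -70.7]
force: [0.8, -0.1, 0.3]
opening: 0.0387
gripper_force: 0.0
```

```bash
python3 d.py 42.5 -45 76
```

```text
3.15 box [ 43.9 -59.6  74.6] F [ 0.8 -0.1  0.3] op 0.0387 ori [-1.80e+02 -1.00e-02 -7.07e+01] q [ 23.  12. -31.   0. -47.  -4.]
(array([-0.15, -1.46, -0.14]), array([-0.  , -0.01, -0.3 ]))
```

Emit:
send_rows(
  plan=[
    [[0,-0.0025,0,0,0,0],[0,-0.005,0,0,0,0],[0,-0.0075,0,0,0,0],[0,-0.01,0,0,0,0],[0,-0.0125,0,0,0,0],[0,-0.0138,0,0,0,0],[0,-0.0138,0,0,0,0]],
  ],
)

```text
clock: 3.73
tool_pos: [0.5118, 0.0089, 0.0748]
orientation: [-180.0, -0.0, -70.7]
force: [-0.5, 0.1, 0.3]
opening: 0.0387
gripper_force: 0.0
```

```bash
python3 d.py 42.5 -45 76
python3 - <<'E'
from plant import ctrl
import cv2
s=ctrl.snapshot("scene")["img"][140:260,230:390,::-1]
cv2.imwrite("pics/s2.png",cv2.resize(s,None,fx=4.5,fy=4.5,interpolation=cv2.INTER_CUBIC))
E
```

```text
3.73 box [ 43.9 -49.8  74.8] F [-0.5  0.1  0.3] op 0.0387 ori [-179.99   -0.    -70.71] q [ 23.  13. -30.   0. -48.  -4.]
(array([-0.14, -0.48, -0.12]), array([-0.01, -0.  , -0.31]))
```

View pics/s2.png

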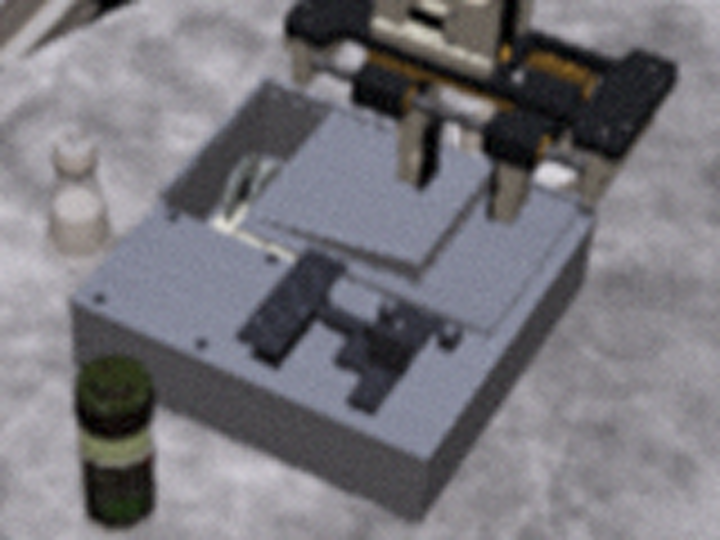

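The lid has not moved: its push face is still at (425,275)–(490,180). The +y finger's tip (418,187) stands over the step, so the open fingertips must sit higher than the TCP. I'll measure their height.

Run:
```python
from h import *
for nm,uv,y in(("+y",(418,187),-20),("-y",(505,221),-80)):
    q=np.array([230+uv[0]/4.5,140+uv[1]/4.5])
    for z in(75,85,95,105): print(nm,z,(proj("scene",goal(44,y,z))-q).round(1), (R2.T@(ray("scene",q,z/1e3)[:2]-T)*1e3).round(0))
```

```text
+y 75 [-1.4  3.6] [ 58. -17.]
+y 85 [-1.1  0.7] [ 48. -21.]
+y 95 [-0.8 -2.2] [ 38. -26.]
+y 105 [-0.6 -5.2] [ 28. -30.]
-y 75 [0.7 4.7] [ 58. -71.]
-y 85 [1.1 1.8] [ 48. -75.]
-y 95 [ 1.5 -1.1] [ 38. -79.]
-y 105 [ 1.9 -4.1] [ 29. -82.]
```

The tips sit about 12–15 mm above the TCP at this opening, so I'll push the lid with shut fingers.

In the tool's units: 5.5 cm is 0.0688, 4 cm is 0.05.

Emit:
send_rows(
  plan=[
    [[0,0,-0.025,0,0,0],[0,0.0188,-0.0375,0,0,0],[0,0.05,-0.0375,0,0,0],[0,0.0688,-0.0375,0,0,0],[0,0.0688,-0.0375,0,0,0],[0,0.0688,-0.0375,0,0,0],[0,0.0688,-0.0375,0,0,0],[0,0.0688,-0.0375,0,0,0]],
  ],
  fingers=0,
)

```text
clock: 4.45
tool_pos: [0.4604, -0.0091, 0.1048]
orientation: [-180.0, -0.0, -70.7]
force: [0.7, 0.6, 0.4]
opening: 0.0003
gripper_force: 0.0
```

In the tool's units: 2.8 cm is 0.035, 1.5 cm is 0.0188.

Emit:
send_rows(
  plan=[
    [[0,0,0.0188,0,0,0],[0,0,0.035,0,0,0],[0,0,0.035,0,0,0],[0,0,0.035,0,0,0]],
  ],
)

```text
clock: 4.78
tool_pos: [0.4596, -0.0094, 0.0763]
orientation: [179.9, -0.0, -70.7]
force: [-0.1, -0.2, 0.3]
opening: -0.0001
gripper_force: 0.0
```

```bash
python3 d.py 42.5 -30 76
```

```text
4.78 box [  43.7 -105.1   76.3] F [-0.1 -0.2  0.3] op -0.0001 ori [ 1.7988e+02 -2.0000e-02 -7.0710e+01] q [ 23.   8. -36.   0. -46.  -4.]
(array([-0.16, -7.51,  0.01]), array([ 0.12, -0.02, -0.31]))
```

In the tool's units: -6.5 cm is -0.0813, -6 cm is -0.075.

Emit:
send_rows(
  plan=[
    [[0,-0.0125,0,0,0,0],[0,-0.025,0,0,0,0],[0,-0.035,0,0,0,0],[0,-0.045,0,0,0,0],[0,-0.055,0,0,0,0],[0,-0.065,0,0,0,0],[0,-0.075,0,0,0,0],[0,-0.0813,0,0,0,0]],
  ],
)

```text
clock: 5.45
tool_pos: [0.5222, 0.0125, 0.0767]
orientation: [-180.0, -0.0, -70.7]
force: [0.3, 0.5, 1.0]
opening: 0.0006
gripper_force: 0.0
```

In the tool's units: -1 cm is -0.0125, -0.9 cm is -0.0113.

Emit:
send_rows(
  plan=[
    [[0,-0.0025,0,0,0,0],[0,-0.005,0,0,0,0],[0,-0.0075,0,0,0,0],[0,-0.01,0,0,0,0],[0,-0.0113,0,0,0,0],[0,-0.0125,0,0,0,0]],
  ],
)

```text
clock: 5.95
tool_pos: [0.5306, 0.0154, 0.0769]
orientation: [-180.0, 0.0, -70.7]
force: [-0.3, -0.3, 0.5]
opening: 0.0005
gripper_force: 0.0
```

```bash
python3 d.py 42.5 -20 76
```

```text
5.95 box [ 44.1 -30.   76.9] F [-0.3 -0.3  0.5] op 0.0005 ori [-179.99    0.    -70.72] q [ 23.  14. -27.  -0. -49.  -4.]
(array([-0.16, -1.  ,  0.09]), array([-0.01,  0.  , -0.32]))
```

In the tool's units: -0.6 cm is -0.0075, -0.5 cm is -0.0063.

Emit:
send_rows(
  plan=[
    [[0,-0.0013,0,0,0,0],[0,-0.0025,0,0,0,0],[0,-0.0038,0,0,0,0],[0,-0.005,0,0,0,0],[0,-0.0063,0,0,0,0],[0,-0.0075,0,0,0,0],[0,-0.0075,0,0,0,0]],
  ],
)

```text
clock: 6.53
tool_pos: [0.5364, 0.0175, 0.0768]
orientation: [-180.0, -0.0, -70.7]
force: [0.9, 0.3, -0.2]
opening: 0.0001
gripper_force: 0.0
```

```bash
python3 d.py 42.5 -20 76
python3 - <<'E'
from plant import ctrl
import cv2
s=ctrl.snapshot("scene")["img"][140:260,230:390,::-1]
cv2.imwrite("pics/s3.png",cv2.resize(s,None,fx=4.5,fy=4.5,interpolation=cv2.INTER_CUBIC))
E
```

```text
6.53 box [ 44.1 -23.8  76.8] F [ 0.9  0.3 -0.2] op 0.0001 ori [-180.     -0.    -70.71] q [ 23.  15. -27.   0. -49.  -4.]
(array([-0.16, -0.38,  0.08]), array([-0.  , -0.  , -0.31]))
```

View pics/s3.png

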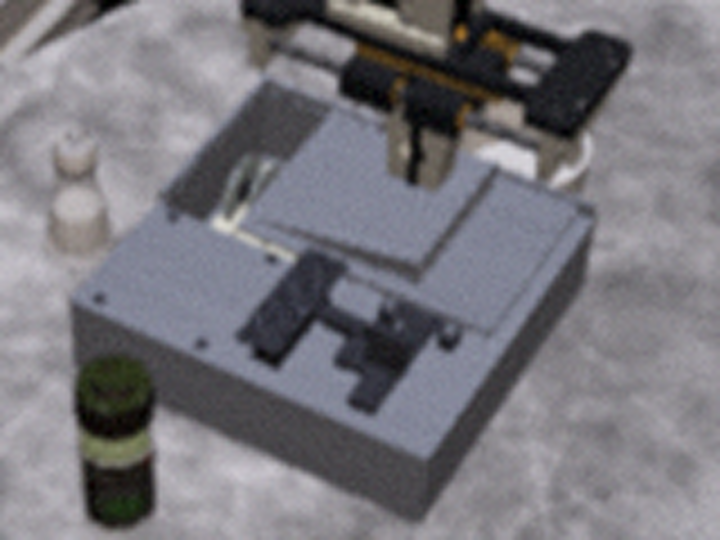

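The lid still hasn't moved; the shut tip at crop (413,187) is over the step, so it rides higher than the reading says. I'll back off and touch down gently on the lid plate in front of the step to calibrate tip height.

Emit:
send_rows(
  plan=[
    [[0,0,-0.0188,0,0,0],[0,0.0375,-0.0188,0,0,0],[0,0.075,-0.0188,0,0,0],[0,0.08,0,0,0,0],[0,0.08,0,0,0,0],[0,0.08,0.0025,0,0,0],[0,0.08,0.0038,0,0,0],[0,0.08,0.005,0,0,0]],
  ],
)

```text
clock: 7.25
tool_pos: [0.4769, -0.0033, 0.073]
orientation: [-180.0, -0.0, -70.7]
force: [0.1, -0.7, -0.3]
opening: 0.0002
gripper_force: 0.0
```

```bash
python3 d.py 42.5 -88 68
```

```text
7.25 box [ 43.7 -86.8  73. ] F [ 0.1 -0.7 -0.3] op 0.0002 ori [-1.7997e+02 -1.0000e-02 -7.0690e+01] q [ 23.  10. -34.   0. -46.  -4.]
(array([-0.12,  0.12,  0.5 ]), array([-0.03, -0.01, -0.29]))
```

In the tool's units: 0.4 cm is 0.005, 0.3 cm is 0.0038.

Emit:
send_rows(
  plan=[
    [[0,0,0.0013,0,0,0],[0,0,0.0025,0,0,0],[0,0,0.0038,0,0,0],[0,0,0.005,0,0,0],[0,0,0.005,0,0,0]],
  ],
)

```text
clock: 7.67
tool_pos: [0.4757, -0.0037, 0.0685]
orientation: [180.0, -0.0, -70.7]
force: [0.5, 0.0, -0.5]
opening: 0.0001
gripper_force: 0.0
```

In the tool's units: 0.2 cm is 0.0025, 0.1 cm is 0.0013.

Emit:
send_rows(
  plan=[
    [[0,0,0.0013,0,0,0],[0,0,0.0025,0,0,0],[0,0,0.0025,0,0,0]],
  ],
)

```text
clock: 7.92
tool_pos: [0.4757, -0.0037, 0.0666]
orientation: [180.0, 0.0, -70.7]
force: [-0.7, -0.6, -0.1]
opening: 0.0009
gripper_force: 0.0
```

In the tool's units: 0.2 cm is 0.0025, 0.1 cm is 0.0013.

Emit:
send_rows(
  plan=[
    [[0,0,0.0013,0,0,0],[0,0,0.0025,0,0,0],[0,0,0.0025,0,0,0]],
  ],
)

```text
clock: 8.17
tool_pos: [0.4757, -0.0037, 0.0646]
orientation: [180.0, 0.0, -70.7]
force: [0.5, 0.6, -0.3]
opening: 0.0005
gripper_force: 0.0
```

In the tool's units: 0.2 cm is 0.0025, 0.1 cm is 0.0013.

Emit:
send_rows(
  plan=[
    [[0,0,0.0013,0,0,0],[0,0,0.0025,0,0,0],[0,0,0.0025,0,0,0]],
  ],
)

```text
clock: 8.42
tool_pos: [0.4756, -0.0037, 0.0626]
orientation: [180.0, 0.0, -70.7]
force: [0.1, -0.8, -0.7]
opening: 0.0007
gripper_force: 0.0
```

In the tool's units: 0.3 cm is 0.0038, 0.2 cm is 0.0025.

Emit:
send_rows(
  plan=[
    [[0,0,0.0013,0,0,0],[0,0,0.0025,0,0,0],[0,0,0.0038,0,0,0],[0,0,0.0038,0,0,0]],
  ],
)

```text
clock: 8.75
tool_pos: [0.4756, -0.0037, 0.0595]
orientation: [180.0, 0.0, -70.7]
force: [-0.1, -1.0, 0.1]
opening: 0.0004
gripper_force: 0.0
```

In the tool's units: 0.2 cm is 0.0025, 0.1 cm is 0.0013.

Emit:
send_rows(
  plan=[
    [[0,0,0.0013,0,0,0],[0,0,0.0025,0,0,0],[0,0,0.0025,0,0,0]],
  ],
)

```text
clock: 9.0
tool_pos: [0.4757, -0.0037, 0.0576]
orientation: [180.0, 0.0, -70.7]
force: [0.2, -0.4, -0.0]
opening: 0.0002
gripper_force: 0.0
```

In the tool's units: 0.2 cm is 0.0025, 0.1 cm is 0.0013.

Emit:
send_rows(
  plan=[
    [[0,0,0.0013,0,0,0],[0,0,0.0025,0,0,0],[0,0,0.0025,0,0,0]],
  ],
)

```text
clock: 9.25
tool_pos: [0.4757, -0.0037, 0.0556]
orientation: [180.0, -0.0, -70.7]
force: [-0.3, -0.1, -0.0]
opening: 0.0007
gripper_force: 0.0
```

Run:
```python
from plant import ctrl
import cv2,numpy as np
a=ctrl.snapshot("scene");b=ctrl.snapshot("top");np.savez("scene1.npz",**a);np.savez("top1.npz",**b)
A=cv2.resize(a["img"][140:260,250:370,::-1],(520,520),interpolation=cv2.INTER_CUBIC)
cv2.imwrite("pics/s4.png",A)
B=cv2.resize(b["img"][160:290,240:370,::-1],(520,520),interpolation=cv2.INTER_CUBIC);cv2.imwrite("pics/s4.png",cv2.resize(np.hstack([A,B]),(800,400)))
```

```text
(no output)
```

View pics/s4.png

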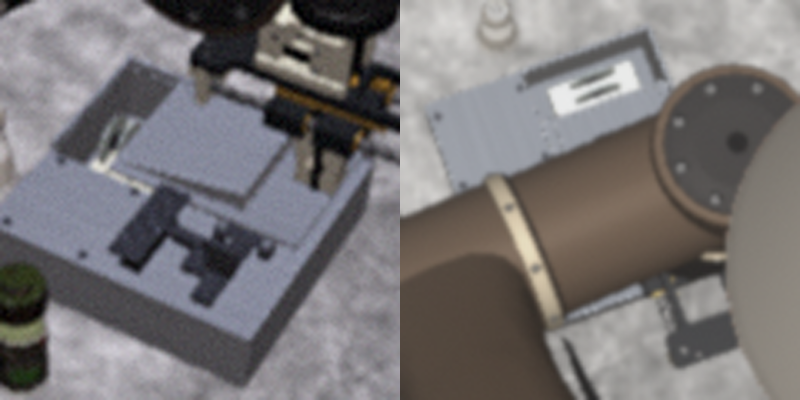

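The scene panel shows the shut tip at (315,190) over the lid plate, with the lid unmoved; in the top panel the arm hides the work.

```bash
python3 d.py 42.5 -88 68
python3 - <<'E'
from h import *
q=np.array([250+315/3.333,140+190/3.333])
for z in(50,56,62,68,74,80): print(z,proj("scene",goal(44,-88,z))-q,(R2.T@(ray("scene",q,z/1e3)[:2]-T)*1e3).round(0))
E
```

```text
9.35 box [ 43.7 -88.   55.7] F [-0.  -0.3 -0.1] op 0.0002 ori [179.99   0.   -70.72] q [ 23.  11. -35.  -0. -44.  -4.]
(array([-0.12,  0.  , -1.23]), array([ 0.01,  0.  , -0.32]))
50 [0.36832423 5.0544028 ] [ 60. -79.]
56 [0.60613614 3.37471831] [ 54. -81.]
62 [0.84559849 1.68337671] [ 48. -84.]
68 [ 1.0867285  -0.01974377] [ 43. -86.]
74 [ 1.32954367 -1.7347666 ] [ 37. -88.]
80 [ 1.57406171 -3.461817  ] [ 31. -90.]
```

In the tool's units: 0.2 cm is 0.0025, 0.1 cm is 0.0013.

Emit:
send_rows(
  plan=[
    [[0,0,0.0013,0,0,0],[0,0,0.0025,0,0,0],[0,0,0.0025,0,0,0]],
  ],
)

```text
clock: 9.6
tool_pos: [0.4756, -0.0037, 0.0536]
orientation: [180.0, 0.0, -70.7]
force: [0.7, 0.6, 0.4]
opening: 0.0004
gripper_force: 0.0
```

In the tool's units: 0.2 cm is 0.0025, 0.1 cm is 0.0013.

Emit:
send_rows(
  plan=[
    [[0,0,0.0013,0,0,0],[0,0,0.0025,0,0,0],[0,0,0.0025,0,0,0]],
  ],
)

```text
clock: 9.85
tool_pos: [0.4756, -0.0038, 0.0515]
orientation: [180.0, 0.0, -70.7]
force: [-0.0, -0.0, -0.0]
opening: 0.0001
gripper_force: 0.0
```

In the tool's units: 0.2 cm is 0.0025, 0.1 cm is 0.0013.

Emit:
send_rows(
  plan=[
    [[0,0,0.0013,0,0,0],[0,0,0.0025,0,0,0],[0,0,0.0025,0,0,0]],
  ],
)

```text
clock: 10.1
tool_pos: [0.4756, -0.0037, 0.0496]
orientation: [180.0, 0.0, -70.7]
force: [-0.4, -0.4, -1.3]
opening: 0.0004
gripper_force: 0.0
```

In the tool's units: 0.2 cm is 0.0025, 0.1 cm is 0.0013.

Emit:
send_rows(
  plan=[
    [[0,0,0.0013,0,0,0],[0,0,0.0025,0,0,0],[0,0,0.0025,0,0,0]],
  ],
)

```text
clock: 10.35
tool_pos: [0.4764, -0.0035, 0.0481]
orientation: [-179.9, -0.0, -70.7]
force: [-0.4, -0.3, 2.7]
opening: 0.0008
gripper_force: 1.4
```

Contact at a reading of about 48.5 mm on the 68 mm plate means the real tips are about 19.5 mm above the reported z. I'll lift 7 mm and push the lid.

In the tool's units: -3 cm is -0.0375, -2.4 cm is -0.03.

Emit:
send_rows(
  plan=[
    [[0,0,-0.0075,0,0,0],[0,-0.0075,-0.01,0,0,0],[0,-0.015,-0.01,0,0,0],[0,-0.0225,-0.01,0,0,0],[0,-0.03,-0.01,0,0,0],[0,-0.0375,-0.01,0,0,0]],
  ],
)

```text
clock: 10.85
tool_pos: [0.5043, 0.0063, 0.0555]
orientation: [179.9, 0.0, -70.7]
force: [-2.4, -1.5, 2.7]
opening: 0.0006
gripper_force: 1.0
```

In the tool's units: -2.3 cm is -0.0288, -1.5 cm is -0.0188.

Emit:
send_rows(
  plan=[
    [[0,-0.0063,0,0,0,0],[0,-0.0125,0,0,0,0],[0,-0.0188,0,0,0,0],[0,-0.025,0,0,0,0],[0,-0.0288,0,0,0,0],[0,-0.0288,0,0,0,0]],
  ],
)

```text
clock: 11.35
tool_pos: [0.5266, 0.0141, 0.0556]
orientation: [-180.0, -0.0, -70.7]
force: [-1.2, -0.3, -1.1]
opening: 0.0005
gripper_force: 0.0
```

```bash
python3 d.py 42.5 -26 56
```

```text
11.35 box [ 44.  -34.2  55.6] F [-1.2 -0.3 -1.1] op 0.0005 ori [-1.7998e+02 -1.0000e-02 -7.0710e+01] q [ 23.  15. -29.   0. -45.  -4.]
(array([-0.16, -0.82, -0.04]), array([-0.02, -0.01, -0.31]))
```

Pushing force has appeared. I'll continue slowly to the stop.

Emit:
send_rows(
  plan=[
    [[0,-0.0019,0,0,0,0],[0,-0.0038,0,0,0,0],[0,-0.0056,0,0,0,0],[0,-0.0075,0,0,0,0]],
  ],
)

```text
clock: 11.68
tool_pos: [0.5313, 0.0157, 0.0557]
orientation: [180.0, 0.0, -70.7]
force: [-1.3, -0.3, -0.4]
opening: 0.0005
gripper_force: 0.7
```

In the tool's units: -0.3 cm is -0.0038, -0.2 cm is -0.0025.

Emit:
send_rows(
  plan=[
    [[0,-0.0013,0,0,0,0],[0,-0.0025,0,0,0,0],[0,-0.0038,0,0,0,0]],
  ],
)

```text
clock: 11.93
tool_pos: [0.5343, 0.0168, 0.0557]
orientation: [180.0, 0.0, -70.7]
force: [-1.5, 0.5, -0.3]
opening: 0.0004
gripper_force: 0.7
```

In the tool's units: -0.3 cm is -0.0038, -0.2 cm is -0.0025.

Emit:
send_rows(
  plan=[
    [[0,-0.0013,0,0,0,0],[0,-0.0025,0,0,0,0],[0,-0.0038,0,0,0,0]],
  ],
)

```text
clock: 12.18
tool_pos: [0.5372, 0.0178, 0.0558]
orientation: [180.0, 0.0, -70.7]
force: [-1.9, -0.1, -0.4]
opening: 0.0007
gripper_force: 0.7
```

In the tool's units: -0.3 cm is -0.0038, -0.2 cm is -0.0025.

Emit:
send_rows(
  plan=[
    [[0,-0.0013,0,0,0,0],[0,-0.0025,0,0,0,0],[0,-0.0038,0,0,0,0]],
  ],
)

```text
clock: 12.43
tool_pos: [0.54, 0.0188, 0.0558]
orientation: [180.0, 0.0, -70.7]
force: [-3.4, -0.2, -0.2]
opening: 0.0004
gripper_force: 2.0
```

In the tool's units: -0.3 cm is -0.0038, -0.2 cm is -0.0025.

Emit:
send_rows(
  plan=[
    [[0,-0.0013,0,0,0,0],[0,-0.0025,0,0,0,0],[0,-0.0038,0,0,0,0]],
  ],
)

```text
clock: 12.68
tool_pos: [0.5401, 0.0188, 0.0556]
orientation: [179.7, 0.0, -70.7]
force: [-13.3, -1.0, 10.7]
opening: 0.0004
gripper_force: 7.5
```

In the tool's units: -0.3 cm is -0.0038, -0.2 cm is -0.0025.

Emit:
send_rows(
  plan=[
    [[0,-0.0013,0,0,0,0],[0,-0.0025,0,0,0,0],[0,-0.0038,0,0,0,0]],
  ],
)

```text
clock: 12.93
tool_pos: [0.5402, 0.0187, 0.0556]
orientation: [179.4, 0.0, -70.8]
force: [-22.8, -1.5, 21.2]
opening: 0.0001
gripper_force: 12.6
```

```bash
python3 d.py 42.5 -26 56
```

```text
12.93 box [ 44.2 -19.8  55.6] F [-22.8  -1.5  21.2] op 0.0001 ori [ 1.7942e+02  1.0000e-02 -7.0760e+01] q [ 23.  17. -27.  -0. -47.  -3.]
(array([-0.17,  0.62, -0.03]), array([ 0.58,  0.02, -0.36]))
```

The lid is on its stop: the force rose sharply at a fixed position. I'll back off, lift and move over the catch and bolt.

```bash
sed -i 's/T=np.array.*;YAW/T=np.array([.546,.0677]);YAW/' h.py; python3 d.py -92 -35 105
```

```text
12.93 box [ 44.2 -21.9  55.6] F [-22.8  -1.5  21.2] op 0.0001 ori [ 1.7942e+02  1.0000e-02 -7.0760e+01] q [ 23.  17. -27.  -0. -47.  -3.]
(array([-13.61,   1.44,  -4.92]), array([ 0.58,  0.02, -0.36]))
```

In the tool's units: -5 cm is -0.0625, 1.5 cm is 0.0188.

Emit:
send_rows(
  plan=[
    [[0,0.0075,0,0,0,0],[0,0.015,0,0,0,0],[0,0.0188,-0.0125,0,0,0],[0,0.0188,-0.0375,0,0,0],[0,0.0188,-0.0625,0,0,0],[0,0.0188,-0.0625,0,0,0]],
  ],
  fingers=0,
)

```text
clock: 13.43
tool_pos: [0.5347, 0.0165, 0.1106]
orientation: [-179.6, -0.1, -70.6]
force: [1.1, 0.1, 0.6]
opening: 0.0008
gripper_force: 0.0
```

```bash
python3 d.py -92 -35 105
```

```text
13.43 box [ 44.4 -27.8 110.6] F [1.1 0.1 0.6] op 0.0008 ori [-1.7956e+02 -6.0000e-02 -7.0650e+01] q [ 23.  12. -25.   0. -53.  -4.]
(array([-13.64,   0.78,   0.54]), array([-0.44, -0.06, -0.25]))
```

In the tool's units: -13.6 cm is -0.17, -11.5 cm is -0.1438.

Emit:
send_rows(
  plan=[
    [[-0.0313,0.0025,0,0,0,0],[-0.0688,0.005,0,0,0,0],[-0.1063,0.0075,0,0,0,0],[-0.1438,0.01,0,0,0,0],[-0.17,0.01,0,0,0,0],[-0.17,0.01,0,0,0,0],[-0.17,0.01,0,0,0,0]],
  ],
  fingers=0.46,
)

```text
clock: 14.02
tool_pos: [0.4793, 0.1429, 0.1066]
orientation: [-179.9, 0.0, -70.6]
force: [0.6, -0.2, 0.5]
opening: 0.0387
gripper_force: 0.0
```

```bash
python3 d.py -92 -35 68
python3 - <<'E'
from plant import ctrl
import cv2
s=ctrl.snapshot("scene")["img"][140:260,230:390,::-1]
cv2.imwrite("pics/s5.png",cv2.resize(s,None,fx=4.5,fy=4.5,interpolation=cv2.INTER_CUBIC))
E
```

```text
14.02 box [-93.2 -37.6 106.6] F [ 0.6 -0.2  0.5] op 0.0387 ori [-1.799e+02  2.000e-02 -7.056e+01] q [ 39.   9. -29.   0. -52. -20.]
(array([ 0.12, -0.25,  3.86]), array([-0.1 ,  0.02, -0.16]))
```

View pics/s5.png

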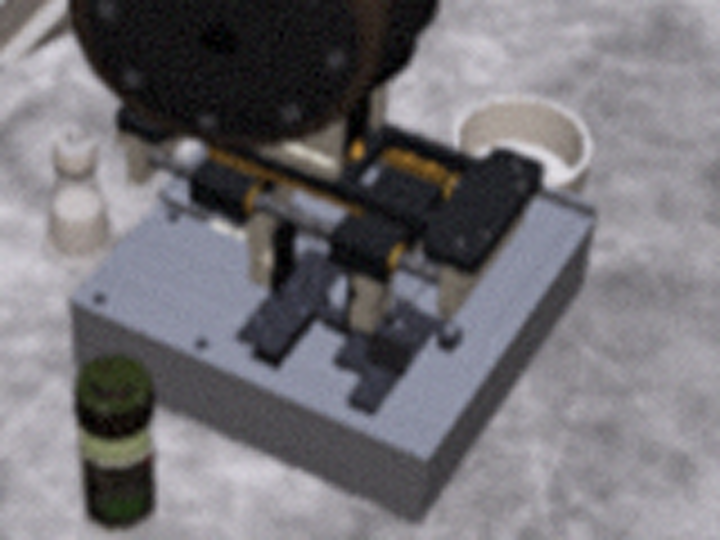

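The lid is now shut. The two tips, at crop (262,285) and (368,330), hang above the pad's −x end and the bar behind the lug; going straight down puts them at about (262,350) and (368,395), as wanted.

In the tool's units: 3.8 cm is 0.0475, 3.6 cm is 0.045.

Emit:
send_rows(
  plan=[
    [[0,-0.0025,0.0188,0,0,0],[0,-0.0025,0.035,0,0,0],[0,-0.0025,0.0425,0,0,0],[0,-0.0025,0.045,0,0,0],[0,-0.0025,0.0475,0,0,0],[0,-0.0025,0.0475,0,0,0]],
  ],
)

```text
clock: 14.57
tool_pos: [0.4812, 0.1418, 0.0679]
orientation: [-180.0, -0.0, -70.7]
force: [0.1, 0.2, -0.2]
opening: 0.0402
gripper_force: 0.0
```

```bash
python3 d.py -92 -35 56
```

```text
14.57 box [-91.6 -36.2  67.9] F [ 0.1  0.2 -0.2] op 0.0402 ori [-180.     -0.    -70.75] q [ 39.  12. -31.   0. -46. -20.]
(array([-0.04, -0.12,  1.19]), array([-0.  , -0.  , -0.35]))
```

In the tool's units: 0.5 cm is 0.0063, 0.4 cm is 0.005.

Emit:
send_rows(
  plan=[
    [[0,0,0.0025,0,0,0],[0,0,0.005,0,0,0],[0,0,0.0063,0,0,0],[0,0,0.0063,0,0,0]],
  ],
)

```text
clock: 14.9
tool_pos: [0.4813, 0.1424, 0.0631]
orientation: [-179.9, 0.0, -70.7]
force: [-1.0, 0.5, 3.5]
opening: 0.0404
gripper_force: 1.5
```

In the tool's units: 0.3 cm is 0.0038, 0.15 cm is 0.0019.

Emit:
send_rows(
  plan=[
    [[0,0,0.0019,0,0,0],[0,0,0.0038,0,0,0],[0,0,0.0038,0,0,0]],
  ],
)

```text
clock: 15.15
tool_pos: [0.4813, 0.1424, 0.0599]
orientation: [-180.0, 0.0, -70.7]
force: [-0.1, -0.2, 4.3]
opening: 0.0405
gripper_force: 2.3
```

In the tool's units: 0.3 cm is 0.0038, 0.15 cm is 0.0019.

Emit:
send_rows(
  plan=[
    [[0,0,0.0019,0,0,0],[0,0,0.0038,0,0,0],[0,0,0.0038,0,0,0]],
  ],
)

```text
clock: 15.4
tool_pos: [0.4813, 0.1425, 0.057]
orientation: [-180.0, 0.0, -70.7]
force: [-0.7, -0.9, 6.5]
opening: 0.04
gripper_force: 3.0
```

In the tool's units: 0.2 cm is 0.0025, 0.1 cm is 0.0013.

Emit:
send_rows(
  plan=[
    [[0,0,0.0013,0,0,0],[0,0,0.0025,0,0,0],[0,0,0.0025,0,0,0]],
  ],
)

```text
clock: 15.65
tool_pos: [0.4813, 0.1425, 0.0551]
orientation: [-179.9, 0.0, -70.7]
force: [-0.9, -0.2, 7.5]
opening: 0.0402
gripper_force: 3.4
```

In the tool's units: 0.1 cm is 0.0013.

Emit:
send_rows(
  plan=[
    [[0,0,0.0013,0,0,0],[0,0,0.0013,0,0,0]],
  ],
)

```text
clock: 15.82
tool_pos: [0.4813, 0.1425, 0.0542]
orientation: [-179.9, 0.0, -70.7]
force: [-1.3, -0.5, 7.7]
opening: 0.0407
gripper_force: 3.7
```

```bash
python3 d.py -78 -35 54
```

```text
15.82 box [-92.1 -35.8  54.2] F [-1.3 -0.5  7.7] op 0.0407 ori [-1.7994e+02  1.0000e-02 -7.0690e+01] q [ 39.  13. -32.   0. -44. -20.]
(array([ 1.41, -0.09,  0.02]), array([-0.06,  0.01, -0.29]))
```

Emit:
send_rows(
  plan=[
    [[0.005,0,0,0,0,0],[0.01,0,0,0,0,0],[0.015,0,0,0,0,0],[0.0188,0,0,0,0,0],[0.0225,0,0,0,0,0],[0.0263,0,0,0,0,0],[0.03,0,0,0,0,0]],
  ],
)

```text
clock: 16.4
tool_pos: [0.4898, 0.1212, 0.0545]
orientation: [-179.8, 0.1, -70.7]
force: [-2.9, 7.0, 9.1]
opening: 0.0402
gripper_force: 4.7
```

```bash
python3 d.py -43.5 -35 54
```

```text
16.4 box [-69.3 -35.   54.5] F [-2.9  7.   9.1] op 0.0402 ori [-1.7983e+02  1.0000e-01 -7.0680e+01] q [ 36.  14. -32.  -0. -44. -17.]
(array([ 2.58, -0.01,  0.05]), array([-0.17,  0.1 , -0.28]))
```

In the tool's units: 1.8 cm is 0.0225, 1.5 cm is 0.0188.

Emit:
send_rows(
  plan=[
    [[0.0038,0,0,0,0,0],[0.0075,0,0,0,0,0],[0.0113,0,0,0,0,0],[0.015,0,0,0,0,0],[0.0188,0,0,0,0,0],[0.0225,0,0,0,0,0]],
  ],
)

```text
clock: 16.9
tool_pos: [0.4958, 0.1043, 0.0546]
orientation: [-179.8, 0.1, -70.7]
force: [-2.6, 6.6, 7.5]
opening: 0.0405
gripper_force: 4.7
```

Emit:
send_rows(
  plan=[
    [[0.0019,0,0,0,0,0],[0.0038,0,0,0,0,0],[0.005,0,0,0,0,0]],
  ],
)

```text
clock: 17.15
tool_pos: [0.4972, 0.1004, 0.0545]
orientation: [-179.8, 0.1, -70.7]
force: [-1.9, 6.9, 7.3]
opening: 0.0403
gripper_force: 4.6
```

```bash
python3 d.py -43.5 -35 54
```

```text
17.15 box [-47.2 -35.   54.5] F [-1.9  6.9  7.3] op 0.0403 ori [-1.7982e+02  9.0000e-02 -7.0680e+01] q [ 34.  14. -32.  -0. -44. -14.]
(array([ 0.37, -0.  ,  0.05]), array([-0.18,  0.09, -0.28]))
```

In the tool's units: 0.3 cm is 0.0038, 0.2 cm is 0.0025.

Emit:
send_rows(
  plan=[
    [[0.0013,0,0,0,0,0],[0.0025,0,0,0,0,0],[0.0038,0,0,0,0,0]],
  ],
)

```text
clock: 17.4
tool_pos: [0.4976, 0.0994, 0.0546]
orientation: [-179.8, 0.3, -70.8]
force: [-13.9, 23.8, 13.2]
opening: 0.0402
gripper_force: 14.3
```

In the tool's units: 0.3 cm is 0.0038, 0.2 cm is 0.0025.

Emit:
send_rows(
  plan=[
    [[0.0013,0,0,0,0,0],[0.0025,0,0,0,0,0],[0.0038,0,0,0,0,0]],
  ],
)

```text
clock: 17.65
tool_pos: [0.4978, 0.099, 0.0547]
orientation: [-179.7, 0.5, -70.9]
force: [-23.3, 39.1, 19.3]
opening: 0.0403
gripper_force: 23.2
```

```bash
python3 d.py -43.5 -35 54
```

```text
17.65 box [-45.7 -34.9  54.7] F [-23.3  39.1  19.3] op 0.0403 ori [-179.74    0.45  -70.86] q [ 33.  14. -31.  -1. -44. -14.]
(array([0.22, 0.01, 0.07]), array([-0.26,  0.45, -0.46]))
```

Firm stop. I'll ease the push, then lift straight up and look.

In the tool's units: -9 cm is -0.1125, -6 cm is -0.075.

Emit:
send_rows(
  plan=[
    [[-0.0025,0,0,0,0,0],[-0.0063,0,0,0,0,0],[-0.01,0,0,0,0,0],[-0.01,0,-0.0125,0,0,0],[-0.01,0,-0.0375,0,0,0],[-0.01,0,-0.075,0,0,0],[-0.01,0,-0.1125,0,0,0],[-0.01,0,-0.1125,0,0,0]],
  ],
)

```text
clock: 18.32
tool_pos: [0.498, 0.1016, 0.1495]
orientation: [-179.6, 0.0, -70.7]
force: [1.4, 0.5, 0.0]
opening: 0.04
gripper_force: 0.0
```

In the tool's units: 15 cm is 0.1875, 13.5 cm is 0.1688.

Emit:
send_rows(
  plan=[
    [[0,0.0375,-0.025,0,0,0],[0,0.0813,-0.05,0,0,0],[0,0.125,-0.075,0,0,0],[0,0.1688,-0.075,0,0,0],[0,0.1875,-0.075,0,0,0],[0,0.1875,-0.075,0,0,0]],
  ],
)

```text
clock: 18.82
tool_pos: [0.3507, 0.0496, 0.2041]
orientation: [-179.9, 0.1, -70.7]
force: [0.8, -0.5, -1.0]
opening: 0.0402
gripper_force: 0.0
```

Run:
```python
from plant import ctrl
import cv2,numpy as np
a=ctrl.snapshot("scene");b=ctrl.snapshot("top")
A=cv2.resize(a["img"][140:260,240:360,::-1],(400,400),interpolation=cv2.INTER_CUBIC)
B=cv2.resize(b["img"][162:277,240:355,::-1],(400,400),interpolation=cv2.INTER_CUBIC);cv2.imwrite("pics/s6.png",np.hstack([A,B]))
```

```text
(no output)
```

View pics/s6.png

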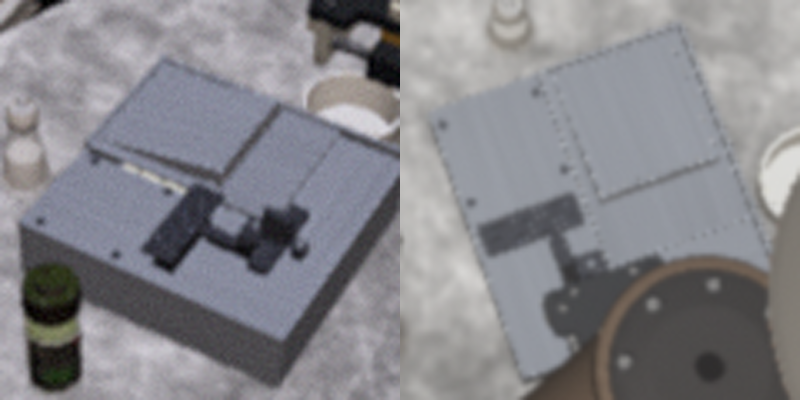

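The lid is flush shut. The lug now stands at scene panel (285,215), up against the strap, and the bar's tail is at (262,268). The pad is at (180,228) and looks raised. I'll check these with numbers.

```bash
python3 - <<'E'
from h import *
from plant import ctrl
L=lambda uv,z:(R2.T@(ray("scene",uv,z/1e3)[:2]-T)*1e3).round(1)
p=lambda u,v:(240+u/3.333,140+v/3.333)
print("lug top rear/near",L(p(285,212),96),"bar tail now",L(p(262,270),68),"before",L((235+378/5,150+405/5),68))
a=cv2.cvtColor(S["scene"]["img"],cv2.COLOR_RGB2GRAY);b=cv2.cvtColor(ctrl.snapshot("scene")["img"],cv2.COLOR_RGB2GRAY)
# pad shift vs. deck screw reference, template match at subpixel (upsampled)
up=lambda i:cv2.resize(i,None,fx=8,fy=8,interpolation=cv2.INTER_CUBIC)
for nm,(x0,y0,x1,y1) in dict(pad=(281,203,297,223),corner=(245,196,262,216)).items():
    t=up(a[y0:y1,x0:x1]);w=up(b[y0-6:y1+6,x0-6:x1+6]);r=cv2.matchTemplate(w,t,cv2.TM_CCOEFF_NORMED);_,m,_,l=cv2.minMaxLoc(r);print(nm,round(m,3),l[0]/8-6,l[1]/8-6)
print("10mm down =",proj("scene",goal(-60,-5,74))-proj("scene",goal(-60,-5,84)))
E
python3 d.py 0 0 0
```

```text
lug top rear/near [-27.9 -68.8] bar tail now [-62.4 -70.4] before [-99.9 -69.2]
pad 0.996 0.0 0.0
corner 0.994 0.0 0.0
10mm down = [-0.11498024  2.88699611]
18.97 box [ -48.9 -186.4  204.1] F [ 0.   1.  -0.5] op 0.0404 ori [-1.7996e+02  2.0000e-02 -7.0700e+01] q [ 41. -12. -35.  -0. -66. -21.]
(array([  4.8 , -18.65,  20.42]), array([-0.04,  0.02, -0.3 ]))
```

The bolt has moved about 35 mm (tail from −100 to −62), the pad shows no shift from its original height, and the robot is clear. Handing in.

```bash
python3 -c "
from plant import ctrl
print(ctrl.close_job())"
```

```text
the job is handed in; nothing more can be done
None
```

I pushed the lid onto its stop, slid the bolt to its end stop while holding the catch down, and let go. The final camera check shows the catch back up at its original height and the bolt moved about 37 mm, which fits its 35 mm of travel. The job is handed in with the robot clear, at about 19 s on the clock.

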